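# Contact check of a gas-alarm console with a hand probe

### The job

Take the slanting test probe from its cradle and touch its tip to the sprung brass contact inside each socket of the sloping console: first the round socket, then the square one, then the three-sided one. Go in straight along the socket, feel for the contact (each lies at its own depth), press it gently with about 6 N and keep the press for one second; never push the needle hard. Then lay the probe back in its cradle as it was, let go, and leave everything else undisturbed.

Things in the scene. Friction and masses are not known exactly. Their poses are not given: they have to be found in the camera images.
- probe_grip (a point): Centre of the grip of the loose test probe: grey square bar 24 x 24 x 110 mm, then a 30 mm tapering nose and a 50 mm steel needle; 0.13 kg. x axis: along the probe to its tip; y: across, level. It starts lying in its cradle 45 degrees nose down, this point 125 mm up. Gripped across y from straight above it stays slanted, fingers pointing down. The middle 70 mm of the bar is clear of the cradle.
- probe_tip (a point): Rounded end (radius 3 mm) of the needle, 135 mm from the grip centre along x; same axes.
- needle: The steel needle, 6 mm diameter, with its rounded tip, fixed to the probe. Origin and axes are those of the grip centre.
- saddle: Rest place of the probe in the fixed cradle (aluminium saddles on a grey plate 210 x 80 x 8 mm). Origin: the grip centre at rest; x axis: along the resting probe to its tip, 45 degrees down; z: square to it, up. Two U saddles, 32 mm wide inside, open upward, hold the bar 45 mm either side of the origin; a 5 mm ledge at the lower one stops it sliding down. The probe lifts straight up out of them.
- rest_tip (a point): Where the needle's tip is when the probe rests in the cradle, 135 mm from the saddle's origin.
- console: Fixed grey instrument, 140 x 280 mm, 100 mm high, with a 45 degree sloping dark steel front that faces the robot side (its own -x and up) and carries the three white sockets in a row 84 mm apart, in any order. Origin at the centre of the underside.
- round_socket: The round (48 mm across) white ceramic collar on the slope. Origin: centre of its open mouth, 34 mm off the slope; z: straight out, 45 degrees up towards the robot side; x: up the slope. Opening 26 mm. Inside, a flat sprung brass contact, 21 mm wide, square to z, stands 6 to 24 mm below the mouth, different each time and not reported: feel for it. It gives 1 mm per 1.5 N for 10 mm, then a hard stop.
- square_socket: The square (46 mm a side) white ceramic collar on the slope. Origin: centre of its open mouth, 34 mm off the slope; z: straight out, 45 degrees up towards the robot side; x: up the slope. Opening 26 mm. Inside, a flat sprung brass contact, 21 mm wide, square to z, stands 6 to 24 mm below the mouth, different each time and not reported: feel for it. It gives 1 mm per 1.5 N for 10 mm, then a hard stop.
- triangle_socket: The three-sided (about 65 mm across, blunt corners) white ceramic collar on the slope. Origin: centre of its open mouth, 34 mm off the slope; z: straight out, 45 degrees up towards the robot side; x: up the slope. Opening 26 mm. Inside, a flat sprung brass contact, 21 mm wide, square to z, stands 6 to 24 mm below the mouth, different each time and not reported: feel for it. It gives 1 mm per 1.5 N for 10 mm, then a hard stop.
- multimeter: Orange multimeter lying flat, 190 x 90 x 45 mm; a bystander to leave alone. Origin at its underside.
- detector: Dark green hand-held gas detector lying flat, 110 x 60 x 32 mm; a bystander to leave alone. Origin at its underside.
- screwdriver: Screwdriver lying on the table; a bystander to leave alone. Origin at its underside.
- flowmeter: Clear upright flow meter, 144 mm tall on an 80 mm round foot; a bystander to leave alone. Origin at its underside.
- wrench: Wrench lying on the table; a bystander to leave alone. Origin at its underside.
There are look-alikes about, which are no part of the job. What is shaped like the part that bears probe_grip but orange is not meant. What is shaped like the part that bears saddle but orange is not meant.

How it is judged (in metres and radians):
On the way, in this order (a step that is already met when the one before it is completed fails the run):
1. the probe's tip presses the contact in the round socket with 2.5 to 12 N for 0.5 s, tip within 7 mm of the socket's axis and at least 3 mm inside, probe within 0.3 rad of that axis (contact force between needle and round_socket between 2.5 and 12 N and z of probe_tip in the frame of round_socket below -0.003 m and x of probe_tip in the frame of round_socket between -0.007 and 0.007 m and y of probe_tip in the frame of round_socket between -0.007 and 0.007 m and angle between the x axis of probe_tip and the z axis of round_socket, either way round below 0.3 rad), for 0.5 s.
2. the probe's tip presses the contact in the square socket with 2.5 to 12 N for 0.5 s, tip within 7 mm of the socket's axis and at least 3 mm inside, probe within 0.3 rad of that axis (contact force between needle and square_socket between 2.5 and 12 N and z of probe_tip in the frame of square_socket below -0.003 m and x of probe_tip in the frame of square_socket between -0.007 and 0.007 m and y of probe_tip in the frame of square_socket between -0.007 and 0.007 m and angle between the x axis of probe_tip and the z axis of square_socket, either way round below 0.3 rad), for 0.5 s.
3. the probe's tip presses the contact in the three-sided socket with 2.5 to 12 N for 0.5 s, tip within 7 mm of the socket's axis and at least 3 mm inside, probe within 0.3 rad of that axis (contact force between needle and triangle_socket between 2.5 and 12 N and z of probe_tip in the frame of triangle_socket below -0.003 m and x of probe_tip in the frame of triangle_socket between -0.007 and 0.007 m and y of probe_tip in the frame of triangle_socket between -0.007 and 0.007 m and angle between the x axis of probe_tip and the z axis of triangle_socket, either way round below 0.3 rad), for 0.5 s.
At the end, for the whole second after the job is handed in: The probe lies still in its cradle, grip centre within 12 mm and tip within 15 mm of their rest places, released, after the three contacts were pressed in order (distance between probe_grip and saddle below 0.012 m and distance between probe_tip and rest_tip below 0.015 m and linear speed of needle below 0.01 m/s and contact force between the fingers and needle below 0.05 N); the robot touches nothing.
It fails at once if the needle is pushed against anything with more than 20 N (contact force between needle and anything else above 20 N).
It fails at once if the multimeter, detector, screwdriver, flow meter or wrench is shifted by more than 20 mm, or the flow meter tipped (distance of any of multimeter, detector, screwdriver, flowmeter, wrench from where it was at the start of the episode above 0.02 m or angle between flowmeter's own z axis and vertical above 0.3 rad).
It also fails if it takes over 72 s, if anything falls off the work surface, if the arm or the gripper's body presses on something with over 40 N, if the wrist force passes 120 N, or if a joint passes its speed limit or range.

### The arm

A 6-joint arm with a two-finger parallel gripper is mounted at the origin on the work surface. World frame = base frame: x ahead of the robot, y to its left, z up, the work surface at z = 0. Lengths are in m, angles in degrees, forces in N, time in s.
With the tool pointing down it reaches from about 0.375 to 0.925 m from the base axis. Payload 5.7 kg.
Tool frame: the origin (TCP) lies between the finger pads; the fingertips stand 17 mm ahead of it and the grasp point (between the pads) lies 2 mm behind it; z points along the fingers, y is the line along which they close (so a half turn about z gives the same grasp; the last joint's range is limited). The gripper opens to 88 mm and grips with 3 to 60 N. Pads are 20 mm wide; open, the fingers measure 115 mm over their backs; the gripper's body (75 mm by 178 mm) begins 61 mm behind the grasp point.
Start: joints at [60.9, 20.558, 86.54, -0, 72.909, -6.595], TCP at [0.23, 0.554, 0.24] pointing down, gripper open.
Joint ranges: [-170.27, 170.27], [-57.76, 135], [12.27, 136.19], [-55.21, 235.2], [11.17, 155.16], [-170.74, 170.74]. Speed limits (degrees/s): [136.94, 136.94, 180, 180, 180, 180].

### API

Orientations are given as [roll, pitch, yaw] about the fixed x, y, z axes, in that order (R = Rz(yaw) Ry(pitch) Rx(roll)).
In Python, from cell import ctrl gives the robot as it stands.
- The arm moves only by the tool drive_tool, never from a script. Its argument "deltas" is a list that holds one entry, the list of rows, each a list of 7 numbers: the shift along the tool's x, y, z in cm, then the turn, a rotation vector about the tool's x, y, z in rad, then the closure, from -1 (fully open) to 1 (shut). In form: [[[dx, dy, dz, wx, wy, wz, fingers], ...]]. A call has 1 to 5 rows; each row is the pose to reach, as a shift and turn from the pose commanded when the call began, along the tool's axes at that moment; what a row does not reach only later rows make up. A row lasts 1/10 s, in which the tool goes at most 50 mm and 8.59 degrees, less where a joint would pass 70% of its speed; a pose out of reach is approached as far as the arm can. A call with a gripper value outside its range is refused whole. The fingers move at their own pace and stop on an object; "force" is the grip in N (left out, the last holds). Time passes only in rows, so rows that repeat a pose let the fingers close. It gives the time, the measured TCP pose, the force and the opening at its end, in the units of the state.
- ctrl.get_state(): the state, without advancing time (a new reading comes with each control period).
- ctrl.grab_frame(name): name is "scene" or "top"; returns (picture, depth): 480x640x3 uint8, red, green, blue; 480x640 float32, m along the optical axis (not along the pixel's ray), 0 where there is no reading.
- ctrl.get_calibration(name): a dict with "intrinsics" (3x3 intrinsics, pixels), "k1" (the pictures are not rectified: a ray, as slopes to the right and down, at radius r is drawn at 1 + k1 r^2 times it, then the intrinsics apply), "R" (3x3) and "t" (3): a world point X has camera coordinates R X + t. Camera axes: x right, y down, z forward; pixel columns grow to the right and rows downward; lengths in m; the calibration is good to about 2 mm. A picture is of the moment at which its call begins. get_calibration takes no time and is no camera call.
- ctrl.close_job(): hands the job in, once; it reports no verdict.
Trained networks look in the newest picture that a camera, given by its name, has taken for a name from the list of things; names that differ only in an ending like _2 or _b are one class to them, and where a whole thing is asked for, a point or a joint stands for the part that bears it (a point fixed in the world has none). Each returns a list of dicts, best first, with "p" (0 to 1); they miss things now and then, are a little off and sometimes report something else, mostly with a low value. They report only what shows in the picture. A call takes as long as a camera call. They do not tell look-alikes from the thing itself.
- ctrl.outline_of(camera, thing): "region" (480x640 bool, what is visible of it) and "point" ([column, row] in pixels, amid what is visible of it).
The state is a dict: "time": time; "joint_positions": joint angles; "qd": joint speeds; "tau": joint torques, N m; "tcp_pos": TCP position; "ee_rot": TCP orientation; "contact_force": force on the tool from outside, world axes, zero at the start; "wrist_torque": the same for the moment, N m; "opening": finger opening in m.
Only numpy, scipy, OpenCV 4.12 (cv2) and the standard library are available. Lean on these libraries where they do the work, as an engineer would, in place of code of your own. Each camera call takes 0.05 s, during which the arm holds its last target. There are 200 camera calls.

## Working session

There is one attempt and no reset: what is moved stays moved. The work goes in short steps, Python scripts to look and compute and a tool call to move; the robot and the scene stay as the last step left them, time stands still between calls to the robot, and variables do not carry over. Pictures are saved under pics/ and viewed, on a budget of 10 in all, crops included, one or two more only if the job needs it, and the job is handed in when it is done.

Besides the shell and the picture viewer there is one more tool, called after "Request:" as name([rows], argument=value, ...), one row to a line, values as JSON. drive_tool: Moves the arm, as the interface text tells. Its arguments: {"type":"object","properties":{"deltas":{"type":"array","items":{"type":"array","items":{"type":"array","items":{"type":"number"}}}},"force":{"type":"number"}},"required":["deltas"]}

```bash
ls; mkdir -p pics
cat > h.py <<'E'
import numpy as np, cv2
from cell import ctrl
from scipy.spatial.transform import Rotation as Ro
def save(n,im): cv2.imwrite('pics/'+n+'.png',im[:,:,::-1])
def unproj(cam,dep,px=None):
    c=ctrl.get_calibration(cam);K=np.array(c['intrinsics']);R=np.array(c['R']);t=np.array(c['t'])
    if px is None:
        v,u=np.mgrid[0:480,0:640]; px=np.stack([u.ravel(),v.ravel()],1)
    px=np.asarray(px,float)
    x=np.stack([(px[:,0]-K[0,2])/K[0,0],(px[:,1]-K[1,2])/K[1,1]],1)
    y=x.copy()
    for _ in range(10): y=x/(1+c['k1']*(y**2).sum(1,keepdims=True))
    d=dep[px[:,1].astype(int),px[:,0].astype(int)]
    P=np.c_[y*d[:,None],d]
    return (P-t)@R, d
E
python3 - <<'E'
from h import *
for c in ['scene','top']:
    im,d=ctrl.grab_frame(c); save(c,im); np.savez(c,im=im,d=d)
    k=ctrl.get_calibration(c); print(c,k['k1'],-np.array(k['R']).T@np.array(k['t']))
    for n in ['probe_grip','saddle','console','round_socket','square_socket','triangle_socket','multimeter','detector','screwdriver','flowmeter','wrench']:
        for o in ctrl.outline_of(c,n):
            r=o['region']; P,dd=unproj(c,d); m=r.ravel()&(dd>0)
            print(n,round(o['p'],2),np.round(o['point']),r.sum(),np.round(np.median(P[m],0),3) if m.any() else '')
E
```

```text
pics
scene -0.09841006965727957 [1.60557951 0.29119381 1.03680354]
probe_grip 0.94 [256. 226.] 527 [ 0.509 -0.232  0.125]
probe_grip 0.92 [193. 234.] 490 [ 0.473 -0.466  0.018]
saddle 0.63 [251. 242.] 66 [ 0.529 -0.249  0.098]
console 0.75 [330. 324.] 5094 [0.748 0.06  0.088]
round_socket 0.68 [309. 285.] 227 [ 0.65  -0.035  0.091]
square_socket 0.81 [339. 299.] 339 [0.673 0.044 0.091]
triangle_socket 0.62 [369. 316.] 426 [0.695 0.123 0.091]
multimeter 0.82 [466. 290.] 2136 [0.491 0.341 0.044]
screwdriver 0.53 [314. 254.] 250 [ 0.446 -0.085  0.022]
screwdriver 0.39 [259. 240.] 123 [ 0.525 -0.223  0.098]
flowmeter 0.67 [187. 290.] 808 [ 0.75  -0.312  0.083]
wrench 0.86 [470. 342.] 538 [0.627 0.382 0.007]
top -0.08070710684241174 [ 0.31823396 -0.03247781  1.42028778]
probe_grip 0.67 [497. 246.] 581 [ 0.463 -0.469  0.022]
probe_grip 0.6 [403. 230.] 414 [ 0.489 -0.23   0.146]
probe_grip 0.3 [428. 130.] 913 [ 0.728 -0.306  0.033]
probe_grip 0.22 [159. 250.] 3142 [0.458 0.339 0.046]
saddle 0.79 [417. 365.] 558 [ 0.195 -0.271  0.095]
saddle 0.58 [417. 235.] 109 [ 0.473 -0.247  0.149]
console 0.83 [291. 142.] 6180 [0.702 0.02  0.088]
round_socket 0.57 [315. 172.] 391 [ 0.632 -0.037  0.087]
round_socket 0.38 [427. 130.] 935 [ 0.728 -0.306  0.031]
square_socket 0.82 [278. 166.] 513 [0.655 0.044 0.086]
square_socket 0.17 [406. 227.] 439 [ 0.492 -0.23   0.142]
triangle_socket 0.88 [246. 156.] 557 [0.678 0.127 0.088]
multimeter 0.69 [158. 252.] 3154 [0.456 0.339 0.046]
detector 0.8 [261. 259.] 1162 [0.447 0.1   0.032]
screwdriver 0.69 [340. 260.] 467 [ 0.432 -0.085  0.022]
screwdriver 0.65 [262. 258.] 1208 [0.445 0.1   0.032]
flowmeter 0.71 [426. 130.] 952 [ 0.728 -0.306  0.028]
wrench 0.74 [145. 189.] 623 [0.618 0.389 0.007]
```

```bash
python3 -c "
from h import *
s=ctrl.get_state();print({k:np.round(v,3) for k,v in s.items()})"
```

```text
{'time': np.float64(1.2), 'joint_positions': array([60.897, 20.558, 86.54 , -0.   , 72.91 , -6.596]), 'qd': array([-0.163, -0.016,  0.029, -0.137,  0.008, -0.014]), 'tau': array([ 1.0000e-03, -5.1533e+01, -2.7113e+01,  6.7000e-02,  2.5000e-02,
       -0.0000e+00]), 'tcp_pos': array([0.23 , 0.554, 0.24 ]), 'ee_rot': array([-1.79992e+02, -1.00000e-03,  1.57494e+02]), 'contact_force': array([0.227, 0.416, 0.321]), 'wrist_torque': array([ 0.015,  0.014, -0.025]), 'opening': np.float64(0.088)}
```

View pics/scene.png

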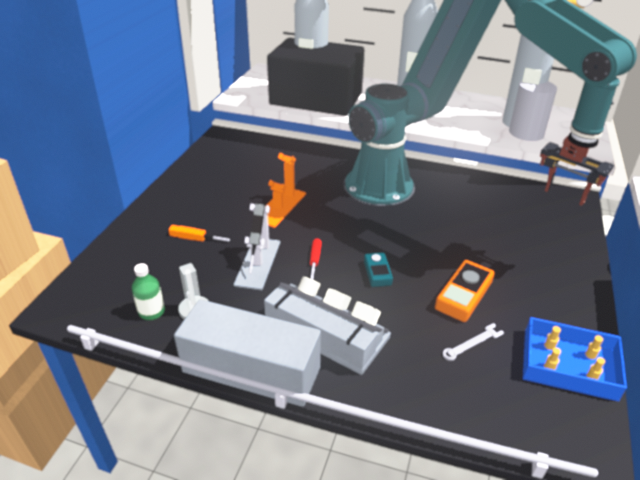

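View pics/top.png

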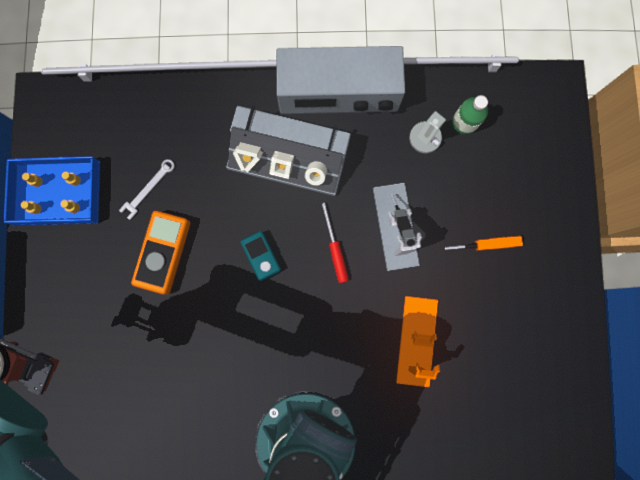

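The scene view shows the grey cradle with the probe at about (258,235), and the console with its sockets at (309,285), (338,299) and (367,314). The top view shows triangle, square and round at (247,155), (282,164) and (316,173). The grey probe is at (403,228), and the orange cradle at (418,342) is a decoy.

```bash
cat >> h.py <<'E'
def proj(cam,X):
    c=ctrl.get_calibration(cam);K=np.array(c['intrinsics']);Y=np.asarray(X)@np.array(c['R']).T+np.array(c['t'])
    y=Y[...,:2]/Y[...,2:]; y=y*(1+c['k1']*(y**2).sum(-1,keepdims=True))
    return (y@K[:2,:2].T+K[:2,2]).astype(np.float32)
def rect(cam,im,o,ex,ey,half,mm=0.5):
    g=np.arange(-half,half,mm)/1000
    A,B=np.meshgrid(g,g[::-1])  # cols along ex, rows up along ey
    p=proj(cam,o+A[...,None]*ex+B[...,None]*ey)
    return cv2.remap(im,p[...,0],p[...,1],cv2.INTER_CUBIC)
E
python3 - <<'E'
from h import *
tiles=[]
for c in ['top','scene']:
    f=np.load(c+'.npz');im,d=f['im'],f['d'];P,dd=unproj(c,d)
    hsv=cv2.cvtColor(im,cv2.COLOR_RGB2HSV).reshape(-1,3)
    # console points: slope region
    m=(dd>0)&(P[:,0]>.56)&(P[:,0]<.85)&(P[:,1]>-.13)&(P[:,1]<.21)&(P[:,2]>.02)&(P[:,2]<.12)
    dark=m&(hsv[:,2]<110)
    Q=P[dark]
    best=None;rng=np.random.default_rng(0)
    for _ in range(500):
        a=Q[rng.choice(len(Q),3,False)];n=np.cross(a[1]-a[0],a[2]-a[0]);l=np.linalg.norm(n)
        if l<1e-5: continue
        n/=l; n*=np.sign(n[2])
        if not .6<n[2]<.8: continue
        k=abs((Q-a[0])@n)<.002
        if best is None or k.sum()>best.sum(): best=k
    q=Q[best];ce=q.mean(0);n=np.linalg.svd(q-ce)[2][2];n*=np.sign(n[2])
    print(c,'slope n',n.round(3),'yaw',np.degrees(np.arctan2(-n[1],-n[0])).round(2),'offset',(n@ce).round(4),best.sum(),len(Q))
    # collar faces 
    h=(P-ce)@n
    for nm in ['round_socket','square_socket','triangle_socket']:
        o=ctrl.outline_of(c,nm)
        o=max(o,key=lambda o:o['p'])
        k=o['region'].ravel()&(dd>0)
        kk=k&(h>.028)&(h<.042)&(hsv[:,2]>150)
        print(nm,kk.sum(),'h',np.median(h[kk]).round(4),'cen',P[kk].mean(0).round(4),((P[kk].min(0)+P[kk].max(0))/2).round(4))
    # probe
    print('top z of console',np.percentile(P[m,2],98).round(3))
    k=(dd>0)&(abs(P[:,0]-.5)<.16)&(abs(P[:,1]+.24)<.09)&(P[:,2]<.25)
    pl=k&(P[:,2]<.014)&(P[:,2]>.003)&(hsv[:,2]>90)
    r=cv2.minAreaRect((P[pl][:,:2]*1000).astype(np.float32));print('plate',r)
    np.save('cr_'+c,P[k])
    big=(P[:,1]>-.25)&(P[:,1]<.1)&(P[:,0]>.8)&(P[:,0]<1)&(dd>0);print('box',P[big].max(0).round(3))
E
```

```text
top slope n [-0.676  0.189  0.712] yaw -15.61 offset -0.3988 1574 4134
round_socket 213 h 0.0337 cen [ 0.6248 -0.0338  0.0899] [ 0.6251 -0.0331  0.0893]
square_socket 263 h 0.0339 cen [0.6479 0.0469 0.0907] [0.6483 0.0465 0.0888]
triangle_socket 274 h 0.0343 cen [0.6709 0.1277 0.0912] [0.6692 0.1266 0.0875]
top z of console 0.108
plate ((515.3787231445312, -238.19149780273438), (210.9437255859375, 97.99866485595703), 7.715043067932129)
box [0.939 0.1   0.14 ]
scene slope n [-0.168 -0.743  0.648] yaw 77.27 offset -0.1521 43 116
  return _methods._mean(a, axis=axis, dtype=dtype,
  ret = ret.dtype.type(ret / rcount)
<stdin>:27: RuntimeWarning: Mean of empty slice.
  ret = um.true_divide(
Traceback (most recent call last):
ValueError: zero-size array to reduction operation minimum which has no identity
```

Run:
```python
from h import *
f=np.load('top.npz');im,d=f['im'],f['d']
def fr(yaw): 
    y=np.radians(yaw);X=np.array([np.cos(y),np.sin(y),0]);Z=np.array([0,0,1.])
    return X,np.array([-np.sin(y),np.cos(y),0]),Z
X,Y,Z=fr(-15.8); up=(X+Z)/2**.5
T=[]
for o in [[.6248,-.0338,.0899],[.6479,.0469,.0905],[.6709,.1277,.091]]:
    t=cv2.resize(rect('top',im,np.array(o),-Y,up,40,.3),(266,266))
    cv2.drawMarker(t,(133,133),(255,0,0),cv2.MARKER_CROSS,266,1); T.append(t)
# opening centroid: dark pixels inside white collar
# cradle: bar
X,Y,Z=fr(7.7);ax=(X-Z)/2**.5;nz=(X+Z)/2**.5
P,dd=unproj('top',d)
g=np.array([.49,-.234,.125])
L=np.c_[(P-g)@ax,(P-g)@Y,(P-g)@nz]
k=(dd>0)&(abs(L[:,0])<.033)&(abs(L[:,1])<.02)&(L[:,2]>-.03)&(L[:,2]<.05)
print(k.sum());q=L[k]
for lo in np.arange(-.033,.033,.011):
    s=q[(q[:,0]>=lo)&(q[:,0]<lo+.011)]
    if len(s): print(lo.round(3),len(s),'y',s[:,1].min().round(4),s[:,1].max().round(4),'med',np.median(s,0).round(4))
a=rect('top',im,g+.012*nz,-Y,-ax,130,.5)
cv2.drawMarker(a,(260,260),(255,0,0),cv2.MARKER_CROSS,520,1)
out=np.zeros((520+0,798,3),np.uint8); out[:266]=np.hstack(T); 
out[266:520,:520]=cv2.rotate(a,cv2.ROTATE_90_CLOCKWISE)[133:387]
save('rect',out)
```

```text
231
-0.033 45 y -0.0155 0.0139 med [-0.0282  0.0047  0.0147]
-0.022 42 y -0.011 0.0138 med [-0.0184  0.0039  0.0154]
-0.011 35 y -0.0104 0.0126 med [-0.005   0.0017  0.0151]
0.0 41 y -0.0111 0.012 med [0.0058 0.0029 0.015 ]
0.011 34 y -0.0104 0.0124 med [0.017  0.0043 0.0147]
0.022 34 y -0.011 0.012 med [0.0275 0.0026 0.0149]
```

View pics/rect.png

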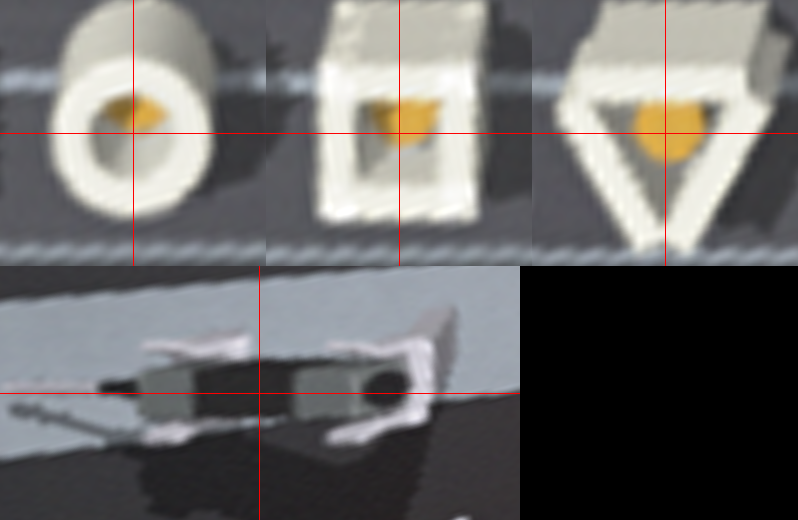

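The rectified picture shows each collar centre about 5 px (1.5 mm) down-slope of my first estimate. The probe bar centre is about 5 mm further towards the nose and 0.7 mm towards +y. I'm checking cradle height and the bar from the scene camera, then planning the approach.

```bash
cat >> h.py <<'E'
def T_of(p,rpy): return np.array(p,float),Ro.from_euler('xyz',rpy,degrees=True)
def plan(cur,tgt):
    """delta in tool axes cm, rotvec"""
    (p,R),(q,S)=cur,tgt
    return np.round(R.inv().apply(q-p)*100,2),np.round((R.inv()*S).as_rotvec(),3)
def now():
    s=ctrl.get_state();return T_of(s['tcp_pos'],s['ee_rot'])
E
python3 - <<'E'
from h import *
y=np.radians(7.7);X=np.array([np.cos(y),np.sin(y),0]);Z=np.array([0,0,1.]);Y=np.array([-np.sin(y),np.cos(y),0])
ax=(X-Z)/2**.5;nz=(X+Z)/2**.5;g=np.array([.4955,-.2325,.1245])
for c in ['top','scene']:
    f=np.load(c+'.npz');im=f['im'];P,dd=unproj(c,f['d'])
    L=np.c_[(P-g)@ax,(P-g)@Y,(P-g)@nz]
    k=(dd>0)&(abs(L[:,1])<.05)&(abs(L[:,0])<.12)&(P[:,2]>.03)&(P[:,2]<.25)
    q=P[k];print(c,'max z',q[:,2].max().round(3),q[q[:,2].argmax()].round(3))
    for lo in np.arange(-.08,.14,.01):
        s=L[(dd>0)&(abs(L[:,1])<.03)&(L[:,0]>=lo)&(L[:,0]<lo+.01)&(L[:,2]>-.02)&(L[:,2]<.06)]
        if len(s): print(lo.round(3),len(s),'y',np.percentile(s[:,1],[5,50,95]).round(4),'z',np.percentile(s[:,2],[5,50,95]).round(4))
cur=now(); print(plan(cur,T_of([.4955,-.2325,.30],[180,0,-172.3])))
E
```

```text
top max z 0.175 [ 0.466 -0.237  0.175]
-0.07 17 y [-0.0076  0.0029  0.0105] z [-0.0044  0.002   0.0067]
-0.06 185 y [-0.0199  0.0008  0.0198] z [-0.0183 -0.0046  0.012 ]
-0.05 82 y [-0.0227 -0.0018  0.0214] z [-0.0129  0.0082  0.0131]
-0.04 43 y [-0.0163  0.0018  0.0128] z [-0.0051  0.0108  0.0136]
-0.03 40 y [-0.0093  0.0059  0.0126] z [-0.0058  0.0119  0.0149]
-0.02 30 y [-0.0105  0.0022  0.0124] z [0.0075 0.0115 0.0142]
-0.01 34 y [-0.0089  0.0024  0.0112] z [-0.008   0.0115  0.014 ]
-0.0 34 y [-0.0102 -0.0004  0.0109] z [-0.0055  0.0113  0.0142]
0.01 34 y [-0.0095  0.0025  0.0111] z [-0.0036  0.0105  0.0143]
0.02 30 y [-0.0086  0.0037  0.0111] z [-0.0059  0.0114  0.014 ]
0.03 74 y [-0.0206  0.0102  0.0202] z [-0.0163  0.0021  0.0131]
0.04 70 y [-0.0214 -0.0001  0.0213] z [-0.0144  0.0073  0.0138]
0.05 26 y [-0.0187  0.0095  0.0207] z [-0.015   0.0048  0.0119]
0.06 6 y [-0.0008  0.0027  0.0101] z [-0.0059  0.0037  0.0062]
0.07 5 y [-0.0029 -0.0003  0.0021] z [0.0011 0.0034 0.0046]
0.08 3 y [-0.0004  0.0011  0.0015] z [-0.0001  0.0007  0.0042]
0.09 4 y [-0.002   0.0002  0.0012] z [
[... 1082 characters left out ...]
4]
0.05 72 y [-0.0245 -0.0001  0.0179] z [-0.0138  0.002   0.0155]
0.06 38 y [-0.0189 -0.001   0.0126] z [-0.0192 -0.0073  0.0077]
0.07 18 y [-0.009  -0.0019  0.009 ] z [-0.0185  0.002   0.0077]
0.08 12 y [-0.0079 -0.004  -0.0015] z [-0.0015  0.0025  0.0058]
0.09 7 y [-0.0059 -0.0036 -0.0008] z [-0.0008  0.0026  0.0099]
0.1 8 y [-0.0074 -0.0035 -0.0016] z [-0.003   0.0036  0.0078]
0.11 8 y [-0.0067 -0.004  -0.0016] z [-0.0029  0.0047  0.0075]
0.12 8 y [-0.0076 -0.004  -0.0012] z [-0.002   0.0023  0.0032]
0.13 3 y [-0.0048 -0.0045 -0.0025] z [0.0044 0.0053 0.0077]
0.14 47 y [-0.0259 -0.0029  0.027 ] z [-0.0193 -0.0158 -0.0115]
(array([-54.67, -62.51,  -6.03]), array([-0.   , -0.   , -0.527]))
```

Request:
drive_tool([
  [[-2.8,-3.2,-0.4,0,0,0,-1],[-5.6,-6.4,-0.8,0,0,0,-1],[-8.4,-9.6,-1.2,0,0,0,-1],[-11.2,-12.8,-1.6,0,0,0,-1],[-14,-16,-2,0,0,0,-1]],
])

```text
time: 1.9
tcp_pos: [0.298, 0.3514, 0.2599]
ee_rot: [180.0, 0.0, 157.5]
contact_force: [0.2, -0.8, -0.7]
opening: 0.0877
```

Request:
drive_tool([
  [[-2.8,-3.2,-0.4,0,0,0,-1],[-5.6,-6.4,-0.8,0,0,0,-1],[-8.4,-9.6,-1.2,0,0,0,-1],[-11.2,-12.8,-1.6,0,0,0,-1],[-14,-16,-2,0,0,0,-1]],
])

```text
time: 2.4
tcp_pos: [0.3661, 0.1499, 0.2801]
ee_rot: [180.0, 0.0, 157.5]
contact_force: [0.4, -0.3, 0.3]
opening: 0.0881
```

Request:
drive_tool([
  [[-2.8,-3.2,-0.4,0,0,0,-1],[-5.6,-6.4,-0.8,0,0,0,-1],[-8.4,-9.6,-1.2,0,0,0,-1],[-11.2,-12.8,-1.6,0,0,0,-1],[-14,-16,-2,0,0,0,-1]],
])

```text
time: 2.9
tcp_pos: [0.4342, -0.0518, 0.3001]
ee_rot: [180.0, 0.0, 157.5]
contact_force: [0.3, 0.8, 0.3]
opening: 0.0877
```

Request:
drive_tool([
  [[-2.8,-3.2,0,0,0,-0.13,-1],[-5.6,-6.4,0,0,0,-0.26,-1],[-8.4,-9.6,0,0,0,-0.39,-1],[-11.2,-12.8,0,0,0,-0.527,-1],[-12.7,-14.5,0,0,0,-0.527,-1]],
])

```text
time: 3.4
tcp_pos: [0.4967, -0.2359, 0.2996]
ee_rot: [-179.9, 0.0, -172.2]
contact_force: [-0.5, 0.6, -0.0]
opening: 0.088
```

Run:
```python
from h import *
s=ctrl.get_state();print(s['time'],s['tcp_pos'],s['ee_rot'],s['joint_positions'])
print(plan(now(),T_of([.4955,-.2325,.122],[180,0,-172.3])))
```

```text
3.4 [ 0.49665928 -0.23591148  0.29963706] [-1.79913741e+02  3.02521359e-02 -1.72179063e+02] [-3.25753833e+01  1.35020247e+01  8.80458307e+01 -4.70527451e-02
  7.83732074e+01 -1.30386847e+02]
(array([ 0.08,  0.38, 17.76]), array([-0.002,  0.001,  0.002]))
```

Request:
drive_tool([
  [[0.1,0.25,3,0,0,0,-1],[0.1,0.25,6,0,0,0,-1],[0.1,0.25,9,0,0,0,-1],[0.1,0.25,11,0,0,0,-1],[0.1,0.25,13,0,0,0,-1]],
])

```text
time: 3.9
tcp_pos: [0.4942, -0.2301, 0.1686]
ee_rot: [180.0, -0.0, -172.3]
contact_force: [0.8, 0.3, -0.4]
opening: 0.0879
```

Request:
drive_tool([
  [[0,0,1.2,0,0,0,-1],[0,0,2.4,0,0,0,-1],[0,0,3.6,0,0,0,-1],[0,0,4.75,0,0,0,-1],[0,0,4.75,0,0,0,-1]],
])

```text
time: 4.4
tcp_pos: [0.4937, -0.2297, 0.1208]
ee_rot: [179.9, -0.1, -172.3]
contact_force: [-0.5, -0.8, 0.3]
opening: 0.0876
```

Run:
```python
from h import *
print(plan(now(),T_of([.4955,-.2335,.122],[180,0,-172.3])), ctrl.get_state()['contact_force'])
im,d=ctrl.grab_frame('scene');a=cv2.resize(im[170:300,180:340],None,fx=3.5,fy=3.5,interpolation=cv2.INTER_CUBIC);save('pre',a)
```

```text
(array([-0.13, -0.4 , -0.12]), array([ 0.001, -0.002, -0.   ])) [-0.50242566 -0.82786954  0.28215904]
```

View pics/pre.png

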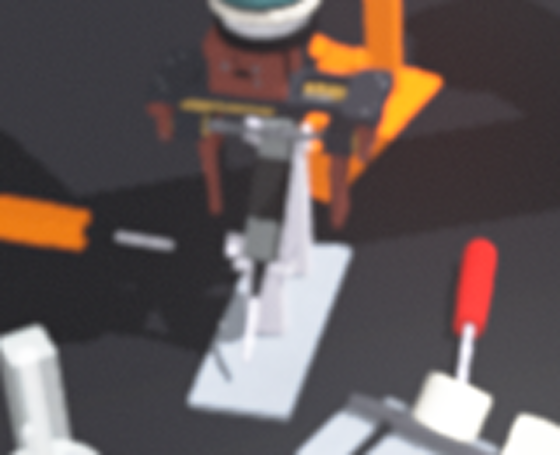

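The fingers straddle the bar. At the pads (row 185) their inner edges are at x≈217 and 335, with the bar at about 268, so I need to shift towards −y before closing.

Request:
drive_tool([
  [[-0.13,-0.2,-0.12,0,0,0,-1],[-0.13,-0.45,-0.12,0,0,0,-1],[-0.13,-0.45,-0.12,0,0,0,-1]],
])

```text
time: 4.75
tcp_pos: [0.4971, -0.2352, 0.1241]
ee_rot: [-179.9, 0.1, -172.3]
contact_force: [0.3, -0.5, 0.4]
opening: 0.0877
```

Request:
drive_tool([
  [[0,0,0,0,0,0,1],[0,0,0,0,0,0,1],[0,0,0,0,0,0,1],[0,0,0,0,0,0,1],[0,0,0,0,0,0,1]],
], force=5)

```text
time: 5.25
tcp_pos: [0.4963, -0.2344, 0.1233]
ee_rot: [-180.0, -0.0, -172.3]
contact_force: [0.2, 0.2, -0.4]
opening: 0.0512
```

Request:
drive_tool([
  [[0,0,0,0,0,0,1],[0,0,0,0,0,0,1],[0,0,0,0,0,0,1],[0,0,0,0,0,0,1]],
])

```text
time: 5.65
tcp_pos: [0.4963, -0.2345, 0.1233]
ee_rot: [-180.0, -0.0, -172.3]
contact_force: [-0.7, 0.3, -0.2]
opening: 0.0241
```

Request:
drive_tool([
  [[0,0,0,0,0,0,1],[0,0,0,0,0,0,1],[0,0,0,0,0,0,1]],
], force=50)

```text
time: 5.95
tcp_pos: [0.4963, -0.2345, 0.1234]
ee_rot: [-180.0, -0.0, -172.3]
contact_force: [-0.7, -0.6, 0.5]
opening: 0.0237
```

Request:
drive_tool([
  [[0,0,-0.8,0,0,0,1],[0,0,-2,0,0,0,1],[0,0,-4,0,0,0,1],[0,0,-6,0,0,0,1],[0,0,-8,0,0,0,1]],
])

```text
time: 6.45
tcp_pos: [0.4964, -0.2344, 0.2052]
ee_rot: [-180.0, 0.0, -172.3]
contact_force: [-0.1, -0.3, -1.5]
opening: 0.0237
```

Request:
drive_tool([
  [[0,0,-2,0,0,0,1],[0,0,-4,0,0,0,1],[0,0,-4,0,0,0,1]],
])

```text
time: 6.75
tcp_pos: [0.4981, -0.2355, 0.2471]
ee_rot: [-179.8, 0.3, -172.3]
contact_force: [0.5, 0.7, -1.0]
opening: 0.024
```

Run:
```python
from h import *
y=np.radians(-15.8);X=np.array([np.cos(y),np.sin(y),0]);Z=np.array([0,0,1.])
ax=(X-Z)/2**.5
print(ax, ctrl.get_state()['opening'])
m=np.array([.6237,-.0335,.0890])
t=m-ax*(.135+.05); print(t, plan(now(),T_of(t,[180,0,164.2])))
f=np.load('top.npz')
# probe check with scene/top cams now
for c in ['top','scene']:
    im,d=ctrl.grab_frame(c); np.savez(c+'2',im=im,d=d)
    P,dd=unproj(c,d); p,R=now(); M=R.as_matrix()
    yy=M[:,1]; Xp=-M[:,0]; a=(Xp-Z)/2**.5; nz=(Xp+Z)/2**.5; g=p+[0,0,.002]
    L=np.c_[(P-g)@a,(P-g)@yy,(P-g)@nz]
    for lo in np.arange(-.06,.15,.015):
        s=L[(dd>0)&(abs(L[:,1])<.02)&(L[:,0]>=lo)&(L[:,0]<lo+.015)&(abs(L[:,2])<.03)]
        if len(s): print(c,lo.round(3),len(s),'y',np.percentile(s[:,1],[5,50,95]).round(4),'z',np.percentile(s[:,2],[5,50,95]).round(4))
```

```text
[ 0.68039087 -0.19253121 -0.70710678] 0.023979783370210877
[0.49782769 0.00211827 0.21981475] (array([-3.14, 23.56,  2.64]), array([-0.003,  0.006,  0.41 ]))
top -0.06 114 y [-0.0083  0.0026  0.0141] z [-0.0079  0.0057  0.013 ]
top -0.045 3 y [0.0136 0.0137 0.014 ] z [-0.0096 -0.0086 -0.0059]
top 0.105 7 y [0.001  0.0039 0.0049] z [-0.0001  0.0043  0.0057]
top 0.12 9 y [0.0012 0.0035 0.0051] z [0.0009 0.0033 0.0043]
scene -0.045 27 y [-0.0164 -0.01    0.0004] z [0.0094 0.0139 0.0226]
scene -0.03 50 y [-0.0149 -0.0064  0.0036] z [0.0085 0.014  0.0283]
scene -0.015 95 y [-0.0178 -0.0011  0.0186] z [0.0059 0.015  0.0272]
scene 0.0 99 y [-0.0185  0.0031  0.0185] z [-0.0049  0.0116  0.0166]
scene 0.015 75 y [-0.0133  0.0024  0.0143] z [-0.003   0.0123  0.0166]
scene 0.03 63 y [-0.0127  0.0007  0.0099] z [-0.0036  0.0131  0.0162]
scene 0.045 58 y [-0.0117 -0.      0.0095] z [-0.0067  0.0111  0.0187]
scene 0.06 27 y [-0.0079 -0.0018  0.0031] z [0.0012 0.0048 0.0081]
scene 0.075 17 y [-0.0059 -0.0013  0.0005] z [0.0003 0.0038 0.0102]
scene 0.09 13 y [-0.0049 -0.0021  0.0003] z [-0.0017  0.0049  0.0074]
scene 0.105 15 y [-0.0045 -0.0023  0.0007] z [0.0002 0.0035 0.0082]
scene 0.12 11 y [-0.0043 -0.0029  0.0018] z [-0.0008  0.0039  0.0111]
```

Request:
drive_tool([
  [[-0.5,4,0,0,0,0.08,1],[-1,8,0,0,0,0.16,1],[-1.5,12,0,0,0,0.24,1],[-2,16,0.5,0,0,0.32,1],[-2.7,20,1.5,0,0,0.41,1]],
])

```text
time: 7.35
tcp_pos: [0.4956, -0.0311, 0.2276]
ee_rot: [-180.0, -0.0, 164.0]
contact_force: [0.5, -0.8, -1.2]
opening: 0.0238
```

Request:
drive_tool([
  [[0.5,1.8,0.5,0,0,0,1],[1.2,3.3,0.9,0,0,0,1],[1.2,3.3,0.9,0,0,0,1],[1.2,3.3,0.9,0,0,0,1]],
])

```text
time: 7.75
tcp_pos: [0.4932, 0.0024, 0.2186]
ee_rot: [-180.0, -0.1, 164.3]
contact_force: [-0.6, -0.1, -1.5]
opening: 0.0237
```

```bash
cat >> h.py <<'E'
Zw=np.array([0,0,1.])
CY=np.radians(-15.8);CX=np.array([np.cos(CY),np.sin(CY),0]);CYv=np.array([-np.sin(CY),np.cos(CY),0]);CAX=(CX-Zw)/2**.5;CUP=(CX+Zw)/2**.5
M={'round':np.array([.6237,-.0335,.089]),'square':np.array([.6468,.0472,.0893]),'tri':np.array([.6698,.128,.0897])}
def tipmeas(name,crop,cam='top'):
    im,d=ctrl.grab_frame(cam); p,R=now(); m=M[name]; tip=p+[0,0,.002]+.135*CAX
    print('pose',p.round(4),R.as_euler('xyz',degrees=True).round(2),'tip in socket (axial in,Y,up) mm',((tip-m)@np.c_[CAX,CYv,CUP]*1000).round(1))
    P,dd=unproj(cam,d); L=np.c_[(P-m)@CAX,(P-m)@CYv,(P-m)@CUP]
    for lo in np.arange(-.10,.01,.01):
        s=L[(dd>0)&(L[:,0]>=lo)&(L[:,0]<lo+.01)&(abs(L[:,1])<.015)&(abs(L[:,2])<.015)]
        if len(s): print('cam',lo.round(3),len(s),'Y',np.percentile(s[:,1],[5,50,95]).round(4),'up',np.percentile(s[:,2],[5,50,95]).round(4))
    tp,mp=proj(cam,tip),proj(cam,m); print('px tip',tp,'mouth',mp)
    c=mp.astype(int)
    a=im[c[1]-40:c[1]+60,c[0]-50:c[0]+50]; a=cv2.resize(a,(600,600),interpolation=cv2.INTER_CUBIC)
    for q,col in((tp,(255,0,0)),(mp,(0,255,0))):
        u=((q-[c[0]-50,c[1]-40]+.5)*6).astype(int); cv2.drawMarker(a,tuple(int(v) for v in u),col,cv2.MARKER_CROSS,30,1)
    save(crop,a)
E
python3 -c "
from h import *
tipmeas('round','r1')"
```

```text
pose [0.4936 0.0019 0.2189] [-1.7996e+02 -4.0000e-02  1.6421e+02] tip in socket (axial in,Y,up) mm [-53.6  -1.4  -2.1]
cam -0.01 1 Y [-0.0113 -0.0113 -0.0113] up [0.0128 0.0128 0.0128]
cam -0.0 1 Y [-0.0114 -0.0114 -0.0114] up [0.0065 0.0065 0.0065]
px tip [310.8331 189.3669] mouth [314.6716  176.38956]
```

View pics/r1.png

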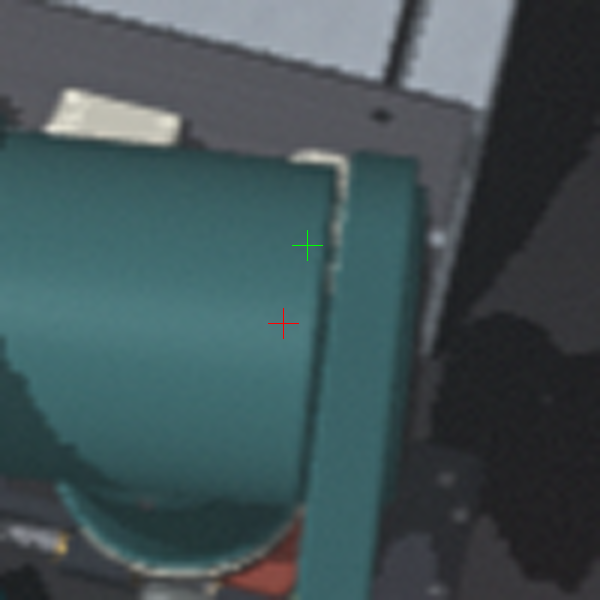

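The arm hides the tip from the top camera here: only the link and a sliver of the square and round collars show. I'll use the offset measured at lift and cross-check against the scene camera.

Run:
```python
from h import *
from scipy.optimize import least_squares
f=np.load('scene.npz');im,d=f['im'],f['d'];P,dd=unproj('scene',d);hsv=cv2.cvtColor(im,cv2.COLOR_RGB2HSV).reshape(-1,3)
for n in M:
    L=np.c_[(P-M[n])@CAX,(P-M[n])@CYv,(P-M[n])@CUP]
    k=(dd>0)&(hsv[:,2]>150)&(L[:,0]>-.008)&(L[:,0]<.03)&(np.hypot(L[:,1],L[:,2])<.04)
    s=L[k&(L[:,2]>.0)&(L[:,0]>.003)]
    print(n,len(s),'mouth ax pct',np.percentile(L[k][:,0],[1,5,50]).round(4),'Y',np.percentile(s[:,1],[2,50,98]).round(4),'up',np.percentile(s[:,2],[2,50,90,98]).round(4))
    if n=='round':
        r=least_squares(lambda c:np.hypot(s[:,1]-c[0],s[:,2]-c[1])-.024,[0,0],loss='soft_l1',f_scale=.001);print('circle',r.x.round(4))
# needle now in scene
im,d=ctrl.grab_frame('scene');P,dd=unproj('scene',d);p,R=now();tip=p+[0,0,.002]+.135*CAX
print('tip assumed rel socket',((tip-M['round'])@np.c_[CAX,CYv,CUP]*1000).round(1))
L=np.c_[(P-tip)@CAX,(P-tip)@CYv,(P-tip)@CUP]
for lo in np.arange(-.1,.02,.01):
    s=L[(dd>0)&(L[:,0]>=lo)&(L[:,0]<lo+.01)&(abs(L[:,1])<.015)&(abs(L[:,2])<.015)]
    if len(s): print(lo.round(3),len(s),'Y',np.percentile(s[:,1],[5,50,95]).round(4),'up',np.percentile(s[:,2],[5,50,95]).round(4))
tp=proj('scene',tip);c=tp.astype(int);a=cv2.resize(im[c[1]-40:c[1]+60,c[0]-50:c[0]+50],(600,600),interpolation=cv2.INTER_CUBIC)
for q,col in((tp,(255,0,0)),(proj('scene',M['round']),(0,255,0))):
    u=((q-[c[0]-50,c[1]-40]+.5)*6).astype(int); cv2.drawMarker(a,tuple(int(v) for v in u),col,cv2.MARKER_CROSS,30,1)
save('r2',a)
```

```text
round 194 mouth ax pct [0.0005 0.001  0.015 ] Y [-0.0196  0.0062  0.0222] up [0.0035 0.0212 0.0262 0.0287]
circle [-0.0024  0.0011]
square 237 mouth ax pct [0.0005 0.0008 0.0144] Y [-0.0241  0.002   0.0219] up [0.0017 0.0233 0.027  0.0288]
tri 298 mouth ax pct [0.0006 0.001  0.0145] Y [-0.034   0.0029  0.029 ] up [0.0077 0.0222 0.0255 0.0272]
tip assumed rel socket [-53.6  -1.6  -1.7]
-0.1 43 Y [-0.01    0.004   0.0116] up [-0.0068  0.0103  0.0137]
-0.09 46 Y [-0.0098  0.0032  0.0114] up [-0.0051  0.0097  0.0148]
-0.08 22 Y [-0.0043  0.0011  0.0079] up [-0.0023  0.0052  0.0107]
-0.07 16 Y [-0.0039  0.0008  0.003 ] up [-0.004   0.0025  0.0064]
-0.06 13 Y [-0.0043 -0.0012  0.0027] up [-0.0013  0.0024  0.0063]
-0.05 10 Y [-0.0033 -0.0009  0.0026] up [-0.0007  0.0021  0.0047]
-0.04 9 Y [-0.0035  0.0001  0.0024] up [-0.0008  0.0014  0.0065]
-0.03 9 Y [-0.0032 -0.0003  0.0022] up [0.0006 0.0037 0.0054]
-0.02 11 Y [-0.0041  0.0007  0.0016] up [-0.002   0.0014  0.0053]
-0.01 9 Y [-0.0025 -0.0008  0.0016] up [-0.0025  0.0029  0.0047]
```

View pics/r2.png

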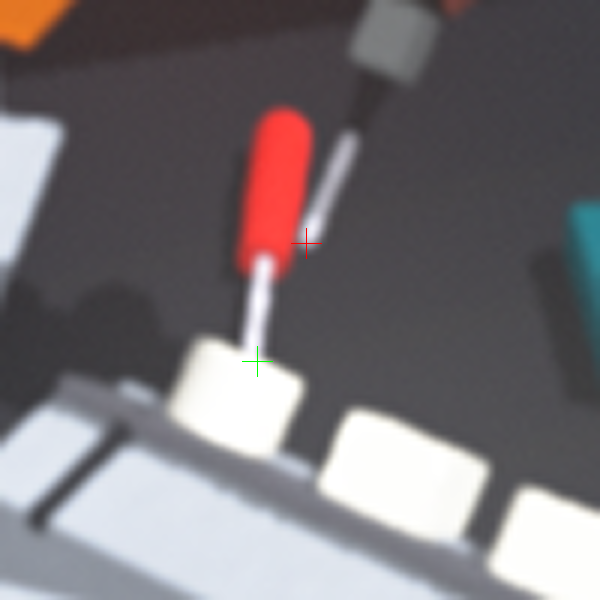

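Red marks the assumed tip, at (306,242), and it sits on the needle's end. The round collar is straight ahead at about (240,395). Both cameras together call for about −0.5 mm in Y and +2 mm up-slope.

Request:
drive_tool([
  [[-0.13,-0.05,-0.13,0,0,0,1],[-1.0,-0.05,0.7,0,0,0,1],[-1.9,-0.05,1.6,0,0,0,1],[-2.7,-0.05,2.4,0,0,0,1],[-3.2,-0.05,2.94,0,0,0,1]],
])

```text
time: 8.35
tcp_pos: [0.5251, -0.0072, 0.1886]
ee_rot: [-180.0, -0.1, 164.2]
contact_force: [0.5, 1.0, -0.8]
opening: 0.0237
```

Request:
drive_tool([
  [[0,0,0,0,0,0,1],[0,0,0,0,0,0,1]],
])

```text
time: 8.55
tcp_pos: [0.5242, -0.0068, 0.1895]
ee_rot: [-180.0, -0.1, 164.2]
contact_force: [0.0, 0.5, -2.0]
opening: 0.0236
```

```bash
cat >> h.py <<'E'
def chk(n,pr=True):
    s=ctrl.get_state();p,R=now();tip=p+[0,0,.002]+.135*CAX
    F=np.array(s['contact_force'])-[0,0,-1.3]
    print(round(s['time'],2),'tip(ax,Y,up)mm',((tip-M[n])@np.c_[CAX,CYv,CUP]*1000).round(1),'rpy',R.as_euler('xyz',degrees=True).round(2),'F out',round(-F@CAX,2),F.round(1))
E
python3 -c "
from h import *
chk('round')"
```

```text
8.55 tip(ax,Y,up)mm [-10.3  -1.4  -0.3] rpy [-1.7999e+02 -7.0000e-02  1.6420e+02] F out -0.4 [ 0.   0.5 -0.7]
```

Request:
drive_tool([
  [[-0.3,-0.05,0.3,0,0,0,1],[-0.6,-0.05,0.6,0,0,0,1],[-0.85,-0.05,0.85,0,0,0,1],[-0.85,-0.05,0.85,0,0,0,1]],
])

```text
time: 8.95
tcp_pos: [0.5327, -0.0097, 0.1812]
ee_rot: [-180.0, -0.0, 164.2]
contact_force: [0.1, -0.2, -1.3]
opening: 0.0238
```

Request:
drive_tool([
  [[-0.1,0,0.1,0,0,0,1],[-0.2,0,0.2,0,0,0,1],[-0.3,0,0.3,0,0,0,1],[-0.35,0,0.35,0,0,0,1],[-0.35,0,0.35,0,0,0,1]],
])

```text
time: 9.45
tcp_pos: [0.5358, -0.0106, 0.1779]
ee_rot: [-180.0, -0.0, 164.2]
contact_force: [-0.4, -0.8, -0.9]
opening: 0.0239
```

```bash
python3 -c "
from h import *
chk('round')"
```

```text
9.45 tip(ax,Y,up)mm [ 6.6 -1.9  0.1] rpy [-1.7999e+02 -1.0000e-02  1.6419e+02] F out 0.41 [-0.4 -0.8  0.4]
```

Tip is about 6.6 mm inside with no contact yet. I'm advancing 5 mm per call and reading the force after each.

Request:
drive_tool([
  [[-0.1,0,0.1,0,0,0,1],[-0.2,0,0.2,0,0,0,1],[-0.3,0,0.3,0,0,0,1],[-0.35,0,0.35,0,0,0,1],[-0.35,0,0.35,0,0,0,1]],
])

```text
time: 9.95
tcp_pos: [0.5392, -0.0115, 0.1743]
ee_rot: [-180.0, -0.0, 164.2]
contact_force: [-0.3, -0.1, -1.3]
opening: 0.024
```

Request:
drive_tool([
  [[-0.1,0,0.1,0,0,0,1],[-0.2,0,0.2,0,0,0,1],[-0.3,0,0.3,0,0,0,1],[-0.35,0,0.35,0,0,0,1],[-0.35,0,0.35,0,0,0,1]],
])

```text
time: 10.45
tcp_pos: [0.5426, -0.0125, 0.1709]
ee_rot: [-180.0, -0.0, 164.2]
contact_force: [-0.6, -0.5, -0.8]
opening: 0.0238
```

Request:
drive_tool([
  [[-0.1,0,0.1,0,0,0,1],[-0.2,0,0.2,0,0,0,1],[-0.25,0,0.25,0,0,0,1],[-0.25,0,0.25,0,0,0,1],[-0.25,0,0.25,0,0,0,1]],
])

```text
time: 10.95
tcp_pos: [0.5449, -0.0132, 0.1684]
ee_rot: [-180.0, -0.0, 164.2]
contact_force: [-0.0, 0.4, -0.7]
opening: 0.0235
```

```bash
python3 -c "
from h import *
chk('round')"
```

```text
10.95 tip(ax,Y,up)mm [19.9 -1.9  0.1] rpy [-1.7999e+02 -1.0000e-02  1.6420e+02] F out 0.52 [-0.   0.4  0.6]
```

Request:
drive_tool([
  [[-0.1,0,0.1,0,0,0,1],[-0.2,0,0.2,0,0,0,1],[-0.25,0,0.25,0,0,0,1],[-0.25,0,0.25,0,0,0,1],[-0.25,0,0.25,0,0,0,1]],
])

```text
time: 11.45
tcp_pos: [0.5472, -0.0138, 0.166]
ee_rot: [-180.0, -0.0, 164.2]
contact_force: [-2.1, 1.0, 1.6]
opening: 0.024
```

About 3.7 N out along the axis, so this is the contact. I'm pressing another 1.5 mm and holding.

Request:
drive_tool([
  [[-0.05,0,0.05,0,0,0,1],[-0.1,0,0.1,0,0,0,1],[-0.1,0,0.1,0,0,0,1],[-0.1,0,0.1,0,0,0,1],[-0.1,0,0.1,0,0,0,1]],
])

```text
time: 11.95
tcp_pos: [0.5482, -0.0141, 0.165]
ee_rot: [-180.0, -0.0, 164.2]
contact_force: [-2.5, 0.4, 3.4]
opening: 0.0239
```

Request:
drive_tool([
  [[0,0,0,0,0,0,1],[0,0,0,0,0,0,1],[0,0,0,0,0,0,1],[0,0,0,0,0,0,1],[0,0,0,0,0,0,1]],
])

```text
time: 12.45
tcp_pos: [0.5482, -0.0141, 0.1649]
ee_rot: [-180.0, -0.0, 164.2]
contact_force: [-2.1, 0.9, 3.6]
opening: 0.0239
```

Request:
drive_tool([
  [[0,0,0,0,0,0,1],[0,0,0,0,0,0,1],[0,0,0,0,0,0,1],[0,0,0,0,0,0,1],[0,0,0,0,0,0,1]],
])

```text
time: 12.95
tcp_pos: [0.5483, -0.0141, 0.1649]
ee_rot: [-180.0, -0.0, 164.2]
contact_force: [-4.1, 0.9, 2.6]
opening: 0.0242
```

```bash
python3 -c "
from h import *
chk('round');print(ctrl.get_state()['wrist_torque'])"
```

```text
12.95 tip(ax,Y,up)mm [24.9 -1.9  0.1] rpy [-1.7999e+02 -1.0000e-02  1.6419e+02] F out 5.72 [-4.1  0.9  3.9]
[0.17265685 0.51784419 0.05586901]
```

The round contact held about 5.7 N for over a second, with little side force. Retreating and going to the square socket.

Request:
drive_tool([
  [[0.6,0,-0.6,0,0,0,1],[1.6,0,-1.6,0,0,0,1],[2.6,0,-2.6,0,0,0,1],[3.6,0,-3.6,0,0,0,1],[4.6,0,-4.6,0,0,0,1]],
])

```text
time: 13.45
tcp_pos: [0.5033, -0.0013, 0.2122]
ee_rot: [-180.0, 0.1, 164.2]
contact_force: [-0.3, 0.3, -1.0]
opening: 0.0238
```

Request:
drive_tool([
  [[0,2,0,0,0,0,1],[0,5,0,0,0,0,1],[0,7.5,0,0,0,0,1],[0,8.4,0,0,0,0,1],[0,8.4,0,0,0,0,1]],
])

```text
time: 13.95
tcp_pos: [0.5269, 0.0801, 0.2115]
ee_rot: [-180.0, 0.0, 164.3]
contact_force: [0.0, -0.3, -1.4]
opening: 0.0238
```

Request:
drive_tool([
  [[0,0,0,0,0,0,1],[0,0,0,0,0,0,1]],
])

```text
time: 14.15
tcp_pos: [0.5265, 0.0783, 0.211]
ee_rot: [-180.0, -0.0, 164.2]
contact_force: [-0.8, 0.0, -1.0]
opening: 0.024
```

Run:
```python
from h import *
chk('square')
im,d=ctrl.grab_frame('scene');p,R=now();tip=p+[0,0,.002]+.135*CAX
P,dd=unproj('scene',d);L=np.c_[(P-tip)@CAX,(P-tip)@CYv,(P-tip)@CUP]
for lo in np.arange(-.05,.01,.01):
    s=L[(dd>0)&(L[:,0]>=lo)&(L[:,0]<lo+.01)&(abs(L[:,1])<.015)&(abs(L[:,2])<.015)]
    if len(s): print(lo.round(3),len(s),'Y',np.percentile(s[:,1],[5,50,95]).round(4),'up',np.percentile(s[:,2],[5,50,95]).round(4))
```

```text
14.15 tip(ax,Y,up)mm [-40.3  -2.8  -0.4] rpy [-1.7996e+02 -1.0000e-02  1.6416e+02] F out 0.77 [-0.8  0.   0.3]
-0.05 11 Y [-0.0037 -0.0008  0.0016] up [-0.0023  0.0012  0.0054]
-0.04 10 Y [-0.0052 -0.0016  0.0009] up [-0.0013  0.0002  0.0028]
-0.03 11 Y [-0.0032 -0.0004  0.0026] up [0.0003 0.0024 0.0064]
-0.02 10 Y [-0.0031 -0.0018  0.0018] up [-0.0008  0.002   0.0047]
-0.01 9 Y [-0.0026 -0.0003  0.0022] up [0.0018 0.0034 0.0061]
```

Request:
drive_tool([
  [[-0.8,0.06,0.8,0,0,0,1],[-1.8,0.06,1.8,0,0,0,1],[-2.7,0.06,2.7,0,0,0,1],[-3.1,0.06,3.1,0,0,0,1],[-3.1,0.06,3.1,0,0,0,1]],
])

```text
time: 14.7
tcp_pos: [0.5572, 0.071, 0.1786]
ee_rot: [-180.0, -0.1, 164.2]
contact_force: [0.2, -0.2, -0.4]
opening: 0.0238
```

Request:
drive_tool([
  [[-0.05,0,0.05,0,0,0,1],[-0.1,0,0.1,0,0,0,1],[-0.2,0,0.2,0,0,0,1],[-0.2,0,0.2,0,0,0,1]],
])

```text
time: 15.1
tcp_pos: [0.5589, 0.0709, 0.1782]
ee_rot: [-180.0, 0.0, 164.2]
contact_force: [-0.4, -0.2, -1.0]
opening: 0.024
```

```bash
python3 -c "
from h import *
chk('square')"
```

```text
15.1 tip(ax,Y,up)mm [ 6.4 -1.1 -0.1] rpy [-1.8000e+02  3.0000e-02  1.6421e+02] F out 0.48 [-0.4 -0.2  0.3]
```

Request:
drive_tool([
  [[-0.1,-0.06,0.1,0,0,0,1],[-0.2,-0.06,0.2,0,0,0,1],[-0.3,-0.06,0.3,0,0,0,1],[-0.35,-0.06,0.35,0,0,0,1],[-0.35,-0.06,0.35,0,0,0,1]],
])

```text
time: 15.6
tcp_pos: [0.5621, 0.0693, 0.1743]
ee_rot: [-180.0, -0.0, 164.2]
contact_force: [0.0, -0.3, -1.2]
opening: 0.0235
```

Request:
drive_tool([
  [[-0.1,0,0.1,0,0,0,1],[-0.2,0,0.2,0,0,0,1],[-0.3,0,0.3,0,0,0,1],[-0.3,0,0.3,0,0,0,1],[-0.3,0,0.3,0,0,0,1]],
])

```text
time: 16.1
tcp_pos: [0.565, 0.0685, 0.1714]
ee_rot: [-180.0, -0.0, 164.2]
contact_force: [-1.2, -0.3, 0.2]
opening: 0.0238
```

About 1.8 N, so contact has been found. Pressing about 2.8 mm more and holding.

Request:
drive_tool([
  [[-0.1,0,0.1,0,0,0,1],[-0.15,0,0.15,0,0,0,1],[-0.15,0,0.15,0,0,0,1],[-0.15,0,0.15,0,0,0,1],[-0.15,0,0.15,0,0,0,1]],
])

```text
time: 16.6
tcp_pos: [0.5663, 0.0681, 0.17]
ee_rot: [-180.0, -0.0, 164.2]
contact_force: [-2.6, 0.1, 1.8]
opening: 0.0236
```

```bash
python3 -c "
from h import *
chk('square')"
```

```text
16.6 tip(ax,Y,up)mm [17.7 -1.8 -0.4] rpy [-1.7999e+02 -1.0000e-02  1.6420e+02] F out 4.02 [-2.6  0.1  3.1]
```

Request:
drive_tool([
  [[-0.08,0,0.08,0,0,0,1],[-0.08,0,0.08,0,0,0,1],[-0.08,0,0.08,0,0,0,1],[-0.08,0,0.08,0,0,0,1],[-0.08,0,0.08,0,0,0,1]],
])

```text
time: 17.1
tcp_pos: [0.5671, 0.0679, 0.1692]
ee_rot: [-180.0, -0.0, 164.2]
contact_force: [-2.8, 1.4, 2.8]
opening: 0.0239
```

Request:
drive_tool([
  [[0,0,0,0,0,0,1],[0,0,0,0,0,0,1],[0,0,0,0,0,0,1],[0,0,0,0,0,0,1],[0,0,0,0,0,0,1]],
])

```text
time: 17.6
tcp_pos: [0.5671, 0.0679, 0.1691]
ee_rot: [-180.0, -0.0, 164.2]
contact_force: [-2.7, 1.2, 3.5]
opening: 0.0233
```

Request:
drive_tool([
  [[0,0,0,0,0,0,1],[0,0,0,0,0,0,1],[0,0,0,0,0,0,1]],
])

```text
time: 17.9
tcp_pos: [0.5671, 0.0679, 0.1692]
ee_rot: [-180.0, -0.0, 164.2]
contact_force: [-3.7, 1.1, 2.7]
opening: 0.0239
```

```bash
python3 -c "
from h import *
chk('square')"
```

```text
17.9 tip(ax,Y,up)mm [18.9 -1.8 -0.3] rpy [-179.99   -0.    164.2 ] F out 5.49 [-3.7  1.1  4. ]
```

The square contact held 5.5 N. On to the triangle.

Request:
drive_tool([
  [[0.6,0,-0.6,0,0,0,1],[1.6,0,-1.6,0,0,0,1],[2.6,0,-2.6,0,0,0,1],[3.6,0,-3.6,0,0,0,1],[4.2,0,-4.2,0,0,0,1]],
])

```text
time: 18.4
tcp_pos: [0.526, 0.0797, 0.2126]
ee_rot: [180.0, 0.1, 164.2]
contact_force: [0.7, 0.2, -1.1]
opening: 0.024
```

Request:
drive_tool([
  [[0,2,0,0,0,0,1],[0,5,0,0,0,0,1],[0,7.5,0,0,0,0,1],[0,8.4,0,0,0,0,1],[0,8.4,0,0,0,0,1]],
])

```text
time: 18.9
tcp_pos: [0.5496, 0.161, 0.2114]
ee_rot: [-180.0, 0.0, 164.3]
contact_force: [-0.1, -0.5, -1.5]
opening: 0.0237
```

Request:
drive_tool([
  [[0,0,0,0,0,0,1],[0,0,0,0,0,0,1],[0,0,0,0,0,0,1]],
])

```text
time: 19.2
tcp_pos: [0.5494, 0.1592, 0.2111]
ee_rot: [-180.0, -0.0, 164.1]
contact_force: [-0.4, -0.4, -1.0]
opening: 0.0239
```

Run:
```python
from h import *
chk('tri')
```

```text
19.2 tip(ax,Y,up)mm [-40.2  -2.8  -0.7] rpy [-1.7997e+02 -1.0000e-02  1.6414e+02] F out 0.4 [-0.4 -0.4  0.3]
```

Request:
drive_tool([
  [[-0.8,0,0.8,0,0,0,1],[-1.8,0,1.8,0,0,0,1],[-2.7,0,2.7,0,0,0,1],[-3.1,0,3.1,0,0,0,1],[-3.1,0,3.1,0,0,0,1]],
])

```text
time: 19.7
tcp_pos: [0.5796, 0.1512, 0.1787]
ee_rot: [-179.9, -0.1, 164.2]
contact_force: [-0.1, -0.9, -0.2]
opening: 0.0238
```

Request:
drive_tool([
  [[-0.05,0,0.05,0,0,0,1],[-0.1,0,0.1,0,0,0,1],[-0.2,0,0.2,0,0,0,1],[-0.2,0,0.2,0,0,0,1]],
])

```text
time: 20.1
tcp_pos: [0.5814, 0.1513, 0.1784]
ee_rot: [180.0, 0.0, 164.2]
contact_force: [0.2, 0.3, -1.7]
opening: 0.0239
```

```bash
python3 -c "
from h import *
chk('tri')"
```

```text
20.1 tip(ax,Y,up)mm [ 6.3 -1.7 -0.5] rpy [1.8000e+02 2.0000e-02 1.6421e+02] F out -0.34 [ 0.2  0.3 -0.4]
```

Request:
drive_tool([
  [[-0.1,0,0.1,0,0,0,1],[-0.2,0,0.2,0,0,0,1],[-0.3,0,0.3,0,0,0,1],[-0.35,0,0.35,0,0,0,1],[-0.35,0,0.35,0,0,0,1]],
])

```text
time: 20.6
tcp_pos: [0.5847, 0.1503, 0.1748]
ee_rot: [180.0, -0.0, 164.2]
contact_force: [-1.9, 1.3, 2.1]
opening: 0.0238
```

Request:
drive_tool([
  [[-0.05,0,0.05,0,0,0,1],[-0.1,0,0.1,0,0,0,1],[-0.1,0,0.1,0,0,0,1],[-0.1,0,0.1,0,0,0,1],[-0.1,0,0.1,0,0,0,1]],
])

```text
time: 21.1
tcp_pos: [0.5856, 0.15, 0.1737]
ee_rot: [-180.0, -0.0, 164.2]
contact_force: [-2.6, 2.2, 3.8]
opening: 0.0237
```

Request:
drive_tool([
  [[0,0,0,0,0,0,1],[0,0,0,0,0,0,1],[0,0,0,0,0,0,1],[0,0,0,0,0,0,1],[0,0,0,0,0,0,1]],
])

```text
time: 21.6
tcp_pos: [0.5857, 0.1499, 0.1736]
ee_rot: [-180.0, -0.0, 164.2]
contact_force: [-3.3, 2.1, 4.2]
opening: 0.0236
```

Request:
drive_tool([
  [[0,0,0,0,0,0,1],[0,0,0,0,0,0,1],[0,0,0,0,0,0,1],[0,0,0,0,0,0,1],[0,0,0,0,0,0,1]],
])

```text
time: 22.1
tcp_pos: [0.5857, 0.1499, 0.1737]
ee_rot: [-180.0, -0.0, 164.2]
contact_force: [-3.2, 0.9, 4.0]
opening: 0.0239
```

```bash
python3 -c "
from h import *
chk('tri')"
```

```text
22.1 tip(ax,Y,up)mm [12.8 -1.8 -0.7] rpy [-180.    -0.   164.2] F out 6.11 [-3.2  0.9  5.3]
```

All three pressed at plausible depths (about 9, 15 and 21 mm). Retreating.

Request:
drive_tool([
  [[0.6,0,-0.6,0,0,0,1],[1.6,0,-1.6,0,0,0,1],[2.6,0,-2.6,0,0,0,1],[3.6,0,-4,0,0,0,1],[4,0,-6,0,0,0,1]],
])

```text
time: 22.6
tcp_pos: [0.545, 0.161, 0.2343]
ee_rot: [-179.9, -0.1, 164.2]
contact_force: [0.5, 1.1, -1.4]
opening: 0.0239
```

Request:
drive_tool([
  [[0,-2,-1,0,0,0,1],[0,-6,-1.5,0,0,0,1],[0,-10,-1.5,0,0,0,1],[0,-14,-1.5,0,0,0,1],[0,-18,-1.5,0,0,0,1]],
])

```text
time: 23.1
tcp_pos: [0.4973, -0.0133, 0.25]
ee_rot: [-180.0, 0.1, 164.2]
contact_force: [0.2, -0.4, -0.9]
opening: 0.0237
```

```bash
python3 -c "
from h import *
print(now()[0],plan(now(),T_of([.4963,-.2345,.245],[180,0,-172.3])))"
```

```text
[ 0.49727868 -0.01331391  0.24996196] (array([ -5.91, -21.31,   0.51]), array([-0.   ,  0.002, -0.409]))
```

Request:
drive_tool([
  [[-1.2,-4.3,0,0,0,-0.08,1],[-2.4,-8.6,0,0,0,-0.16,1],[-3.6,-12.8,0,0,0,-0.24,1],[-4.8,-17,0,0,0,-0.32,1],[-5.9,-21.3,0,0,0,-0.409,1]],
])

```text
time: 23.6
tcp_pos: [0.4966, -0.2348, 0.25]
ee_rot: [-179.9, 0.1, -172.2]
contact_force: [1.1, -0.1, -1.8]
opening: 0.0235
```

Request:
drive_tool([
  [[0,0,0,0,0,0,1],[0,0,0,0,0,0,1],[0,0,0,0,0,0,1],[0,0,0,0,0,0,1],[0,0,0,0,0,0,1]],
])

```text
time: 24.1
tcp_pos: [0.497, -0.2321, 0.2489]
ee_rot: [-180.0, -0.0, -172.3]
contact_force: [-0.2, -0.3, -1.1]
opening: 0.0238
```

```bash
python3 -c "
from h import *
print(now()[0],now()[1].as_euler('xyz',degrees=True),plan(now(),T_of([.4963,-.2345,.145],[180,0,-172.3])))"
```

```text
[ 0.49700214 -0.23205224  0.24890719] [-1.79999959e+02 -2.00493644e-03 -1.72280489e+02] (array([ 0.1 , -0.23, 10.39]), array([-0., -0.,  0.]))
```

Request:
drive_tool([
  [[0.1,-0.23,2,0,0,0,1],[0.1,-0.23,4.5,0,0,0,1],[0.1,-0.23,7,0,0,0,1],[0.1,-0.23,8.5,0,0,0,1],[0.1,-0.23,8.5,0,0,0,1]],
])

```text
time: 24.6
tcp_pos: [0.4949, -0.2341, 0.1617]
ee_rot: [179.8, -0.2, -172.3]
contact_force: [-0.3, 0.4, -1.2]
opening: 0.0242
```

Request:
drive_tool([
  [[0,0,0,0,0,0,1],[0,0,0,0,0,0,1]],
])

```text
time: 24.8
tcp_pos: [0.4971, -0.236, 0.1648]
ee_rot: [-179.9, 0.1, -172.3]
contact_force: [0.5, -0.8, -1.2]
opening: 0.0238
```

```bash
python3 -c "
from h import *
print(now()[0],plan(now(),T_of([.4963,-.2345,.1233],[180,0,-172.3])))"
```

```text
[ 0.49713127 -0.23595226  0.16481721] (array([0.07, 0.16, 4.15]), array([-0.001,  0.001, -0.001]))
```

Request:
drive_tool([
  [[0,0,0.5,0,0,0,1],[0,0,1,0,0,0,1],[0,0,1.5,0,0,0,1],[0,0,1.5,0,0,0,1],[0,0,1.5,0,0,0,1]],
])

```text
time: 25.3
tcp_pos: [0.4961, -0.2358, 0.1484]
ee_rot: [180.0, -0.0, -172.4]
contact_force: [0.1, -0.9, -0.8]
opening: 0.0238
```

Request:
drive_tool([
  [[0,0,0,0,0,0,1],[0,0,0,0,0,0,1],[0,0,0,0,0,0,1]],
])

```text
time: 25.6
tcp_pos: [0.4964, -0.2359, 0.1488]
ee_rot: [-180.0, 0.0, -172.4]
contact_force: [0.8, -0.0, -1.3]
opening: 0.0241
```

```bash
python3 -c "
from h import *
print(now()[0],plan(now(),T_of([.4963,-.2345,.1233],[180,0,-172.3])))"
```

```text
[ 0.49640186 -0.23589962  0.14882737] (array([-0.01,  0.14,  2.55]), array([-0.   ,  0.   , -0.001]))
```

Request:
drive_tool([
  [[0,0.14,0.6,0,0,0,1],[0,0.14,1.2,0,0,0,1],[0,0.14,1.6,0,0,0,1],[0,0.14,2.0,0,0,0,1],[0,0.14,2.0,0,0,0,1]],
])

```text
time: 26.1
tcp_pos: [0.4956, -0.2341, 0.1279]
ee_rot: [180.0, -0.1, -172.4]
contact_force: [0.2, 0.7, -0.9]
opening: 0.0238
```

Request:
drive_tool([
  [[0,0,0.2,0,0,0,1],[0,0,0.4,0,0,0,1],[0,0,0.5,0,0,0,1],[0,0,0.5,0,0,0,1]],
])

```text
time: 26.5
tcp_pos: [0.4962, -0.2345, 0.1237]
ee_rot: [-180.0, 0.0, -172.4]
contact_force: [-0.3, -0.7, -0.9]
opening: 0.0241
```

Run:
```python
from h import *
print(now()[0],ctrl.get_state()['contact_force'],plan(now(),T_of([.4963,-.2345,.1233],[180,0,-172.3])))
im,d=ctrl.grab_frame('scene');a=cv2.resize(im[170:300,180:340],None,fx=3.5,fy=3.5,interpolation=cv2.INTER_CUBIC);save('post',a)
```

```text
[ 0.49616431 -0.23446284  0.1236688 ] [-0.27586213 -0.68357506 -0.92698109] (array([-0.01, -0.01,  0.04]), array([-0.   ,  0.   , -0.001]))
```

View pics/post.png

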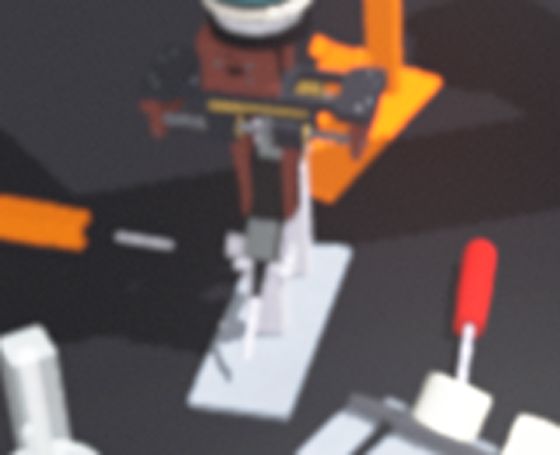

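The probe is back in its saddles, with the needle end at (250,355) as before the pick. Lowering the last fraction, easing the grip and opening.

Request:
drive_tool([
  [[0,0,0.06,0,0,0,1],[0,0,0.06,0,0,0,1],[0,0,0.06,0,0,0,1]],
], force=3)

```text
time: 26.85
tcp_pos: [0.4963, -0.2345, 0.1234]
ee_rot: [-180.0, 0.0, -172.4]
contact_force: [-0.6, 0.2, 2.5]
opening: 0.024
```

Request:
drive_tool([
  [[0,0,0,0,0,0,-1],[0,0,0,0,0,0,-1],[0,0,0,0,0,0,-1],[0,0,0,0,0,0,-1],[0,0,0,0,0,0,-1]],
])

```text
time: 27.35
tcp_pos: [0.496, -0.2344, 0.123]
ee_rot: [180.0, -0.0, -172.4]
contact_force: [-0.2, 0.2, 0.1]
opening: 0.0606
```

Request:
drive_tool([
  [[0,0,0,0,0,0,-1],[0,0,0,0,0,0,-1],[0,0,0,0,0,0,-1],[0,0,0,0,0,0,-1]],
])

```text
time: 27.75
tcp_pos: [0.4961, -0.2344, 0.1231]
ee_rot: [-180.0, -0.0, -172.4]
contact_force: [-0.2, -0.3, -0.7]
opening: 0.0874
```

Open. Lifting straight up, then aside for a clear view.

Request:
drive_tool([
  [[0,0,-1.5,0,0,0,-1],[0,0,-4,0,0,0,-1],[0,0,-7,0,0,0,-1],[0,0,-11,0,0,0,-1],[0,0,-15,0,0,0,-1]],
])

```text
time: 28.25
tcp_pos: [0.4956, -0.2341, 0.2742]
ee_rot: [180.0, -0.0, -172.4]
contact_force: [1.4, 0.3, 0.2]
opening: 0.0877
```

Request:
drive_tool([
  [[0,4,-2,0,0,0,-1],[0,8,-2,0,0,0,-1],[0,12,-2,0,0,0,-1],[0,16,-2,0,0,0,-1],[0,20,-2,0,0,0,-1]],
])

```text
time: 28.75
tcp_pos: [0.469, -0.0347, 0.2933]
ee_rot: [-180.0, 0.0, -172.4]
contact_force: [0.6, 0.9, -0.0]
opening: 0.088
```

Request:
drive_tool([
  [[0,0,0,0,0,0,-1],[0,0,0,0,0,0,-1],[0,0,0,0,0,0,-1],[0,0,0,0,0,0,-1],[0,0,0,0,0,0,-1]],
])

```text
time: 29.25
tcp_pos: [0.4698, -0.0372, 0.293]
ee_rot: [-180.0, -0.0, -172.5]
contact_force: [-0.2, -0.6, 0.1]
opening: 0.0877
```

Run:
```python
from h import *
y=np.radians(7.7);X=np.array([np.cos(y),np.sin(y),0]);Y=np.array([-np.sin(y),np.cos(y),0])
ax=(X-Zw)/2**.5;nz=(X+Zw)/2**.5;g=np.array([.4955,-.2325,.1245])
ims=[]
for c in ['top','scene']:
    im2,d2=ctrl.grab_frame(c); f=np.load(c+'.npz')
    for tag,im,d in(('before',f['im'],f['d']),('after',im2,d2)):
        P,dd=unproj(c,d);L=np.c_[(P-g)@ax,(P-g)@Y,(P-g)@nz]
        for nm,lo,hi in(('bar',-.03,.03),('needle',.09,.13)):
            s=L[(dd>0)&(abs(L[:,1])<.02)&(L[:,0]>=lo)&(L[:,0]<hi)&(abs(L[:,2])<.03)]
            print(c,tag,nm,len(s),s.mean(0).round(4) if len(s) else '')
        r=(slice(190,290),slice(340,460)) if c=='top' else (slice(195,275),slice(220,316))
        ims.append(cv2.resize(im[r],(390,290),interpolation=cv2.INTER_CUBIC))
save('cmp',np.vstack([np.hstack(ims[:2]),np.hstack(ims[2:])]))
```

```text
top before bar 202 [-0.0012  0.0022  0.0097]
top before needle 19 [ 0.1122  0.0004 -0.0021]
top after bar 203 [-0.0014  0.0023  0.0096]
top after needle 19 [ 1.111e-01 -4.000e-04 -1.000e-04]
scene before bar 238 [-0.0004 -0.0016  0.0097]
scene before needle 32 [ 0.111  -0.0037  0.0017]
scene after bar 239 [-0.0001 -0.0012  0.0101]
scene after needle 35 [ 0.1102 -0.0032 -0.    ]
```

View pics/cmp.png

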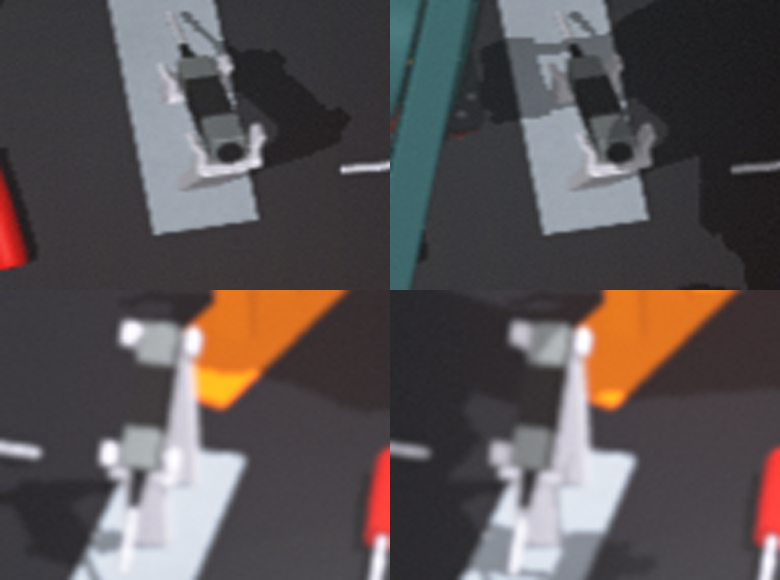

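The before and after pictures match: the probe sits in the same place, with bar and needle points within about 2 mm. Handing in.

```bash
python3 -c "
from h import *
print(ctrl.close_job())"
```

```text
the job is handed in; nothing more can be done
None
```

I pressed the contacts in the order round, square, three-sided, put the probe back in its cradle, released it and handed the job in at about 29 s. No verdict was reported.

| Socket | Axial force held | Length of hold | Contact found at (approx.) |
|---|---|---|---|
| Round | 5.7 N | at least 1 s | 21 mm below the mouth |
| Square | 5.5 N | at least 0.8 s near full force, about 4 N for a few tenths before | 15 mm |
| Three-sided | 6.1 N | at least 1 s | 9 mm |

- **Probe back in place:** Before and after images from both cameras show the probe in the same spot to about 2 mm. The gripper was fully open and clear of it, and the force reading was near zero.
- **Tip centring:** The arm hid the tip from the top camera at the sockets, so I could not see it directly there. I aimed between the two cameras, which differed by about 3 mm. I estimate the tip was 1–2 mm off each axis, well within 7 mm, and the contact depths fit the expected range.
- **Other objects:** I did not measure the bystander objects again at the end. The arm travelled above them, and no unexpected force showed up.

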